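Load a loaf tin through the hatch of a bench proofer

ROBOT

A 6-joint arm with a two-finger parallel gripper is mounted at the origin on the work surface. World frame = base frame: x ahead of the robot, y to its left, z up, the work surface at z = 0. Lengths are in m, angles in rad, forces in N, time in s.
With the tool pointing down it reaches from about 0.275 to 0.85 m from the base axis. Payload 19 kg.
Tool frame: the origin (TCP) lies at the very end of the fingers, on their centre line; the grasp point (between the pads) lies 19 mm behind it; z points along the fingers, y is the line along which they close (so a half turn about z gives the same grasp; the last joint's range is limited). The gripper opens to 85 mm and grips with 20 to 120 N. Pads are 22 mm wide; open, the fingers measure 114 mm over their backs; the gripper's body (76 mm by 85 mm) begins 54 mm behind the grasp point. The pads swing forward as they close: fully open they stand 13 mm farther back than shut.
Start: joints at [1.205, 0.15, 1.437, -0, 1.554, -0.134], TCP at [0.132, 0.56, 0.231] pointing down, gripper open.
Joint ranges: [-2.8, 2.8], [-0.68, 2.1], [0.12, 2.68], [-1.39, 4.53], [0.16, 2.79], [-2.81, 2.81]. Speed limits (rad/s): [1.89, 1.89, 2.22, 3.01, 3.01, 3.01].

INTERFACE

Orientations are given as a 3x3 rotation matrix whose columns are the frame's x, y, z axes.
In Python, from cell import manip, optics gives the robot as it stands.
- The arm moves only by the shell command python3 -m creep 'ROWS' [OPENING] [FORCE]. ROWS is JSON, a list of rows, each a list of 2 entries, a list of its own where there are three numbers: the shift along the world's x, y, z in cm, then the turn about the world's z in rad. A call has 1 to 5 rows; each row shifts and turns the commanded pose from where the row before left it; what a row does not reach is not made up. A row lasts 1/8 s, in which the tool goes at most 62.5 mm and 10.7 degrees, less where a joint would pass 70% of its speed; a pose out of reach is approached as far as the arm can. A call with a gripper value outside its range is refused whole. OPENING is the closure, from 0 (fully open) to 1 (shut), set as the call begins (- or left out, the last holds). The fingers move at their own pace and stop on an object; FORCE is the grip in N (left out, the last holds). Time passes only in rows, so rows that do not move let the fingers close. It gives the time, the measured TCP pose, the force, the opening and the grip force at its end, in the units of the state.
- manip.get_obs(): the state, without advancing time (a new reading comes with each control period).
- optics.grab_frame(name): name is "scene" or "side" or "wrist"; returns a dict with "pixels" (420x560x3 uint8, red, green, blue), "depth" (420x560 float32, m along the optical axis (not along the pixel's ray), 0 where there is no reading), "fx", "fy", "cx", "cy" (pixels), "extrinsics" (4x4, takes a point from world to camera coordinates). Camera axes: x right, y down, z forward; pixel columns grow to the right and rows downward; lengths in m; the calibration is good to about 2 mm. A picture is of the moment at which its call begins.
- manip.finish_job(): hands the job in; it is judged then, once.
The state is a dict: "time_s": time; "joints": joint angles; "dq": joint speeds; "tau": joint torques, N m; "position": TCP position; "eef_rot": TCP orientation; "force": force on the tool from outside, world axes, zero at the start; "torque": the same for the moment, N m; "grip_width": opening from 0.0 (shut) to 1.0 (fully open); "grip_force": force on a finger pad.
Only numpy, scipy, OpenCV 4.12 (cv2) and the standard library are available. Lean on these libraries where they do the work, as an engineer would, in place of code of your own. Each camera call takes 0.05 s, during which the arm holds its last target. There are 200 camera calls.

TASK

Put the loaf tin with the orange handle into the bench proofer, in the free bay with the green liner: tilt it end-down through the hatch opening, plain end first under the clear roof, and lower it gently until it lies flat and upright inside, without letting it drop. Then push it along its bay until its plain end is right up against the proofer's end wall on the roofed side, and slide the hatch fully shut by its red grip. Leave the tin that is already in there, and the white mug on the table, where they are.

Things in the scene. Friction and masses are not known exactly. Their poses are not given: they have to be found in the camera images.
- tin: Closed loaf tin, bright metal, rigid, 180 x 60 mm and 45 mm high (x, y, z), 0.25 to 0.5 kg, with an orange block handle on its lid near the +x end; the -x end is the plain end. Origin: centre of its underside; z up when upright. It starts upright on the table, clear of other things, at the robot's right, its plain end pointing roughly left (+y of the world).
- tin_handle (a point): Centre of the top face of the tin's solid orange handle: 42 mm along the tin's x, 16 mm wide (y), 26 mm high (45 to 71 mm above the underside), centred 56 mm from the tin's origin towards +x, so it ends 13 mm short of the +x end.
- tin_nose (a point): Middle of the lower edge of the tin's plain end (-x end).
- proofer: Bench proofer, a box fixed to the table, 302 x 178 mm and 98 mm high; x lengthwise, pointing to the robot's right (within 0.2 rad). Origin: centre of its underside; z up. End walls (steel) and clear side walls are 6 mm thick, 93 mm high; floor 8 mm thick. Fixed clear roof, underside 93 mm and top 98 mm above the table, over x -148 to +20 mm.
- proofer_opening (a point): Centre of the hatch opening, 95 mm above the table: 125 mm along the proofer's x (x +20 to +145 mm in its frame) and 166 mm along y, its full inside width.
- proofer_floor (a point): Centre of the inside floor, 8 mm above the proofer's origin. The inside is 290 x 166 mm (x -145 to +145, y -83 to +83 mm), 85 mm from floor to roof. A rib 6 mm wide and 10 mm high along y = 0 parts two bays, each 80 mm wide, centre lines at y = +43 and -43 mm.
- liner_free: Green flat liner on the floor of the free bay (either one), 286 x 76 x 4 mm, fixed. Origin: centre of its underside, 8 mm above the table, mid-length of the inside; axes as the proofer's. Home for the tin: flat on it, plain end touching the end wall at -x (tin_nose at x = -145 mm in this frame), handle end towards the hatch; the handle is then almost wholly under the roof.
- other_tin: The tin already in the other bay, on a grey liner, like the first but with a black handle; loose. Origin as the tin's.
- hatch (a joint): Aluminium hatch panel, 135 x 160 x 4 mm, which slides along the proofer's x on top of the roof; m. 0 = fully open (panel over the roof), 0.128 = fully shut (end stop). It starts within 12 mm of fully open; friction about 2 N holds it where it is left.
- hatch_grip (a point): Centre of the top face of the hatch's red grip, a block 14 mm along x, 60 mm along y, standing 24 mm above the panel (its top is 126 mm above the table); it moves with the hatch. With the hatch at 0 it is at x = -48 mm in the proofer's frame.
- mug: White mug, 80 mm wide, 90 mm high, with a handle; loose bystander to the right of the tin. Origin: centre of its underside.
Things that resemble listed ones, but are neither listed nor needed, are in the scene too. Leave any brown or purple look-alike of the tin alone.

How it is judged:
By the outcome, as a careful person would: the job done as asked, in the order asked, and still so for the second after the job is handed in, with the robot touching nothing.
It also fails if it takes over 51 s, if anything falls off the work surface, if the arm or the gripper's body presses on something with over 40 N, if the wrist force passes 120 N, or if a joint passes its speed limit or range.

## Working session

There is one attempt and no reset: what is moved stays moved. The work goes in short steps, Python scripts to look and compute and a shell command to move; the robot and the scene stay as the last step left them, time stands still between calls to the robot, and variables do not carry over. Pictures are saved under pics/ and viewed, at most 10 in all, crops included, and the job is handed in when it is done.

```bash
mkdir -p pics; cat > h.py <<'E'
import numpy as np, cv2
from cell import manip, optics
def grab(n):
    f=optics.grab_frame(n); f['E']=np.array(f['extrinsics']); return f
def save(f,p,box=None,s=1):
    im=f['pixels'][...,::-1]
    if box: a,b,c,d=box; im=im[b:d,a:c]
    cv2.imwrite(p,cv2.resize(im,None,fx=s,fy=s,interpolation=cv2.INTER_CUBIC))
def ray(f,u,v,z):
    """pixel -> world point on plane z"""
    R=f['E'][:3,:3];t=f['E'][:3,3];c=-R.T@t
    d=R.T@np.array([(u-f['cx'])/f['fx'],(v-f['cy'])/f['fy'],1]);return c+d*(z-c[2])/d[2]
def pix(f,P):
    q=f['E'][:3,:3]@np.array(P)+f['E'][:3,3];return q[0]/q[2]*f['fx']+f['cx'],q[1]/q[2]*f['fy']+f['cy']
def cloud(f):
    v,u=np.mgrid[:420,:560];d=f['depth'];q=np.stack([(u-f['cx'])/f['fx']*d,(v-f['cy'])/f['fy']*d,d],-1)
    return (q-f['E'][:3,3])@f['E'][:3,:3]
E
python3 - <<'E'
from h import *
o=manip.get_obs();print(o['position'],np.round(o['eef_rot'],3).tolist(),o['time_s'])
a=grab('scene');b=grab('side')
for n,f in(('scene',a),('side',b)):np.savez('f_'+n,**f);print(n,-f['E'][:3,:3].T@f['E'][:3,3],f['E'][2,:3])
im=np.hstack([a['pixels'],b['pixels']])[...,::-1]
save(a,'pics/a.png',None,1.4);save(b,'pics/b.png',None,1.4)
E
```

```text
[0.13203898 0.5594052  0.23070748] [[-0.973, 0.23, -0.0], [0.23, 0.973, -0.001], [0.0, -0.001, -1.0]] 0.0
scene [1.10913706 0.03998143 0.71151254] [-0.71100791 -0.18094421 -0.67950492]
side [ 0.03751005 -1.03970101  0.81987603] [ 0.34696544  0.73683876 -0.58024445]
```

View pics/a.png

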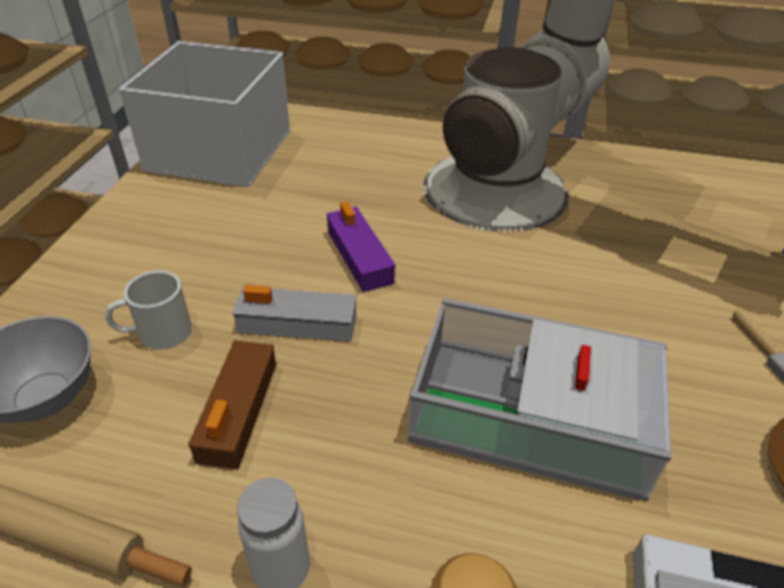

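View pics/b.png

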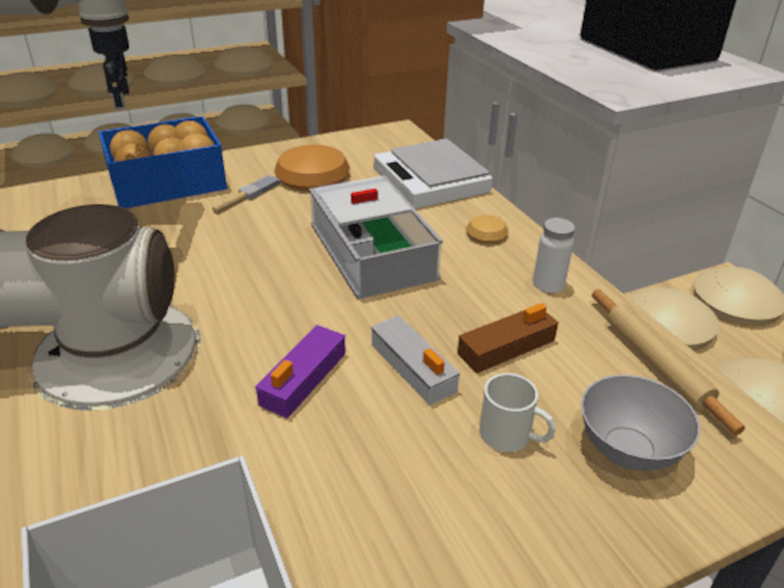

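The scene view (native pixels = shown / 1.4) has three tin shapes. The bright metal one is at (210,223) with its orange handle at (184,210). The purple one is at (258,177) and the brown one at (168,290). The metal one matches the description: bright, right of the proofer, next to the mug, plain end to +y. The green bay is the one farther from the robot, and the red grip is at (417,262).

```bash
python3 - <<'E'
from h import *
for n in('scene','side'):
    f=dict(np.load(f'f_{n}.npz'));f['E']=f['extrinsics'];P=cloud(f);hsv=cv2.cvtColor(f['pixels'],cv2.COLOR_RGB2HSV).astype(int);H,S,V=[hsv[...,i] for i in range(3)]
    ok=f['depth']>0
    def rect(m,t):
        q=P[m][:,:2]; 
        c,s,a=cv2.minAreaRect((q*1000).astype(np.float32));print(n,t,len(q),np.round(c,1),np.round(s,1),round(a,1),'z',np.round(np.percentile(P[m][:,2],[5,50,95]),3))
    u,v=(184,210) if n=='scene' else (310,258)
    near=np.zeros_like(ok);cv2_c=np.array(P[v,u,:2]);d=np.hypot(P[...,0]-cv2_c[0],P[...,1]-cv2_c[1])
    org=ok&(H>5)&(H<22)&(S>170)&(d<.05)&(P[...,2]>.05)
    rect(org,'handle');rect(org&(P[...,2]>.066),'handletop')
    rect(ok&(S<60)&(d<.2)&(P[...,2]>.040)&(P[...,2]<.049)&(P[...,0]<cv2_c[0]+.06)&(np.abs(P[...,0]-cv2_c[0])<.06)&(P[...,1]>cv2_c[1]-.05),'tintop')
    red=ok&((H<5)|(H>174))&(S>180)&(P[...,2]>.1)&(P[...,2]<.14);rect(red,'red');rect(red&(P[...,2]>.122),'redtop')
    r=P[red].mean(0);dd=np.hypot(P[...,0]-r[0],P[...,1]-r[1])
    m=ok&(dd<.27)&(P[...,2]>.085)&(P[...,2]<.106)
    m=cv2.morphologyEx(m.astype(np.uint8),cv2.MORPH_OPEN,np.ones((2,2)))>0
    rect(m,'rim')
    rect(ok&(dd<.27)&(P[...,2]>.0995)&(P[...,2]<.105)&(S<60),'panel')
    rect(ok&(dd<.3)&(H>50)&(H<80)&(S>130)&(P[...,2]<.02)&(P[...,2]>.005),'green')
    save(f,'pics/c_%s.png'%n,(150,180,270,260) if n=='scene' else (240,200,360,300),5)
E
```

```text
scene handle 200 [ 471.3 -308.2] [17.7 38.8] 9.6 z [0.052 0.067 0.072]
scene handletop 106 [ 471.2 -308.4] [17.4 38.7] 10.9 z [0.067 0.07  0.072]
scene tintop 1516 [ 462.8 -254.7] [ 63.7 180.1] 8.3 z [0.042 0.044 0.047]
scene red 217 [551.2 157.3] [11.9 57.7] 88.0 z [0.113 0.125 0.127]
scene redtop 173 [550.5 157.2] [11.7 56.2] 89.0 z [0.123 0.125 0.127]
scene rim 9420 [733.8 122.9] [332.7 757.3] 87.5 z [0.087 0.1   0.103]
scene panel 5224 [550.6 130.3] [259.6 170.1] 88.1 z [0.1   0.102 0.103]
scene green 199 [551.1  31.8] [121.  11.] 88.6 z [0.009 0.012 0.014]
side handle 161 [ 466.  -312.7] [18.2 42.7] 9.6 z [0.054 0.068 0.072]
side handletop 90 [ 465.5 -312.7] [16.1 42.6] 5.3 z [0.067 0.07  0.073]
side tintop 1113 [ 457.9 -255.6] [ 62.9 183.4] 8.3 z [0.042 0.044 0.047]
side red 127 [543.5 155.6] [16.4 57.1] 89.0 z [0.108 0.118 0.126]
side redtop 44 [543.9 156.7] [13.9 55.3] 88.3 z [0.122 0.124 0.127]
side rim 2034 [ 406.7 -365.6] [1510.   287.7] 72.1 z [0.083 0.099 0.104]
side panel 913 [540.3 118.7] [271.1 170.9] 85.6 z [0.1   0.101 0.104]
side green 446 [589.2 153.3] [137.7  72.6] 88.0 z [0.008 0.011 0.014]
```

View pics/c_scene.png

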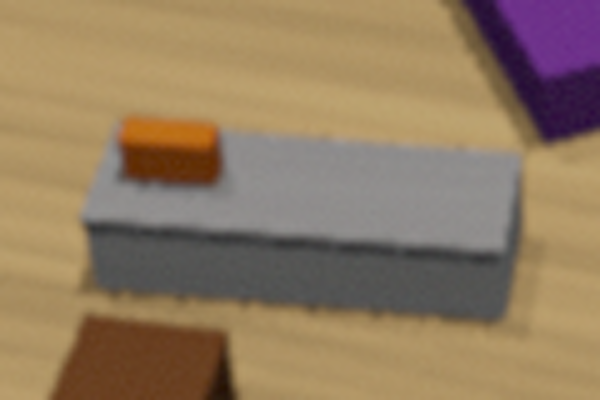

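The crop confirms it: a bright metal lid with the orange handle at its left end, separate from the purple and brown tins. I'll go past the proofer for a close look on the way to the tin.

```bash
python3 -m creep '[[[3.5,-4.5,0.8],-0.12],[[3.5,-4.5,0.8],-0.12],[[3.5,-4.5,0.8],-0.12],[[3.5,-4.5,0.8],-0.12],[[3.5,-4.5,0.8],-0.12]]' 0; python3 -m creep '[[[3.5,-4.5,0.8],-0.12],[[3.5,-4.5,0.8],-0.12],[[3.5,-4.5,0.8],-0.12],[[3.5,-4.5,0.8],-0.12],[[3.5,-4.5,0.8],-0.12]]' 0; python3 - <<'E'
from h import *
f=grab('wrist');np.savez('f_w1',**f);save(f,'pics/w1.png',None,1.4);print(-f['E'][:3,:3].T@f['E'][:3,3],f['E'][:3,:3])
E
```

```text
time_s: 0.72
position: [0.3078, 0.333, 0.2714]
eef_rot: [[-0.671, 0.742, -0.0], [0.742, 0.671, -0.0], [-0.0, -0.0, -1.0]]
force: [0.6, 0.9, 0.6]
grip_width: 1.0
grip_force: 0.0
time_s: 1.35
position: [0.4829, 0.1078, 0.3114]
eef_rot: [[-0.134, 0.991, -0.0], [0.991, 0.134, 0.0], [0.0, -0.0, -1.0]]
force: [1.7, 1.4, 0.4]
grip_width: 0.996
grip_force: 0.0
[0.47418803 0.18164662 0.45343253] [[ 9.90962426e-01  1.34139474e-01 -2.69295837e-04]
 [ 1.28396191e-01 -9.47948630e-01  2.91389452e-01]
 [ 3.88315492e-02 -2.88790575e-01 -9.56604471e-01]]
```

View pics/w1.png

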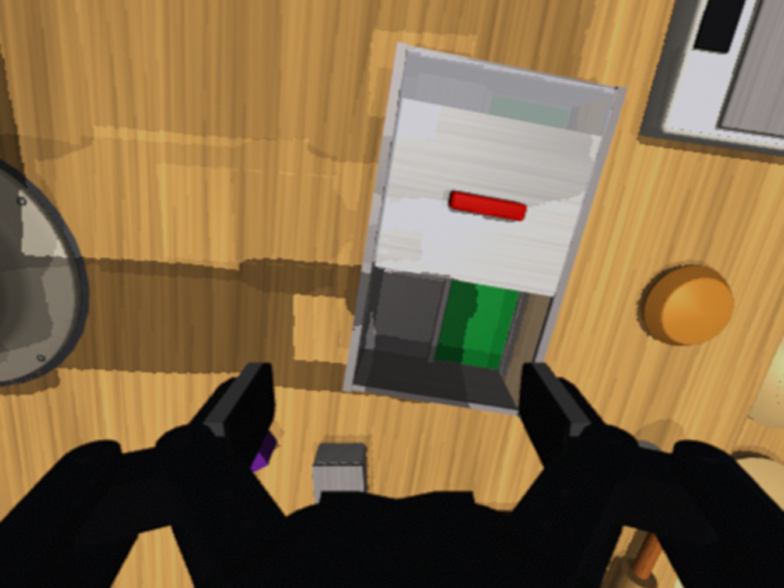

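```bash
python3 - <<'E'
from h import *
f=dict(np.load('f_w1.npz'));f['E']=f['extrinsics']
c=lambda u,v,z:ray(f,u/1.4,v/1.4,z)[:2]*1000
A=c(400,42,.093);B=c(624,90,.098);C=c(345,390,.093);r=c(488,204,.126);D=c(518,413,.093)
print('A',A,'B',B,'C',C,'D?',D,'red',r,'panel',c(375,267,.102),c(555,295,.102))
print('green',[c(*p,.012).round(1) for p in((452,280),(520,290),(435,358),(503,369))])
print('AC',np.linalg.norm(A-C),'AB',np.linalg.norm(A-B),'ang',np.degrees(np.arctan2(*(A-C)[::-1])),np.degrees(np.arctan2(*(B-A)[::-1])))
P=cloud(f);hsv=cv2.cvtColor(f['pixels'],cv2.COLOR_RGB2HSV).astype(int);H,S=hsv[...,0],hsv[...,1]
m=(S>180)&((H<5)|(H>174))&(P[...,2]>.12)
print('redrect',cv2.minAreaRect((P[m][:,:2]*1000).astype(np.float32)))
m=(S>130)&(H>45)&(H<85)&(P[...,2]<.02)
print('greenrect',cv2.minAreaRect((P[m][:,:2]*1000).astype(np.float32)))
m=(P[...,2]>.088)&(P[...,2]<.105)&(f['depth']>0)
k=cv2.morphologyEx(m.astype(np.uint8),cv2.MORPH_CLOSE,np.ones((3,3)));n,l,s,_=cv2.connectedComponentsWithStats(k);i=l[int(240/1.4),int(488/1.4)]
m&=l==i;q=P[m][:,:2]*1000
print('rim',cv2.minAreaRect(q.astype(np.float32)),len(q))
E
```

```text
A [465.10297061 268.63849735] B [641.77360231 258.05908024] C [453.08157226 -35.15090312] D? [625.16277673 -37.72208023] red [548.1621923  160.30945654] panel [467.45621547  93.04827524] [627.65618861  89.13418801]
green [array([551. ,  67.1]), array([627.3,  65.9]), array([547.7, -28.1]), array([628.8, -31.4])]
AC 304.02715973762156 AB 176.9871073590244 ang 87.7339031352027 -3.426902179576246
redrect ((548.4165649414062, 158.8183135986328), (12.838973999023438, 57.567138671875), 87.54911804199219)
greenrect ((586.6888427734375, 16.23666763305664), (98.94976043701172, 76.02714538574219), 87.177734375)
rim ((547.979248046875, 113.60972595214844), (302.8086853027344, 182.9772491455078), 87.52278137207031) 25469
```

```bash
python3 -m creep '[[[-0.2,-5.2,-1],0],[[-0.2,-5.2,-1],0],[[-0.2,-5.2,-1],0.012],[[-0.2,-5.2,-1],0]]' ; python3 -m creep '[[[-0.2,-5.2,-1],0],[[-0.2,-5.2,-1],0],[[-0.1,-5.2,-2],0],[[0,-4,-2],0],[[0,0,0],0]]' 0.4; python3 - <<'E'
from h import *
f=grab('wrist');np.savez('f_w2',**f)
P=cloud(f);hsv=cv2.cvtColor(f['pixels'],cv2.COLOR_RGB2HSV).astype(int);H,S=hsv[...,0],hsv[...,1]
d=np.hypot(P[...,0]-.468,P[...,1]+.31)
m=(S>170)&(H>5)&(H<22)&(P[...,2]>.066)&(d<.06);print(m.sum(),'handle',cv2.minAreaRect((P[m][:,:2]*1000).astype(np.float32)))
m=(S<70)&(P[...,2]>.040)&(P[...,2]<.05)&(d<.2)&(np.abs(P[...,0]-.463)<.06);print(m.sum(),'tin',cv2.minAreaRect((P[m][:,:2]*1000).astype(np.float32)))
print(manip.get_obs()['time_s'])
save(f,'pics/w2.png',None,1)
E
```

```text
time_s: 1.9
position: [0.4736, -0.0999, 0.2708]
eef_rot: [[-0.151, 0.989, -0.0], [0.989, 0.151, 0.0], [0.0, -0.0, -1.0]]
force: [1.6, -0.1, 0.3]
grip_width: 1.001
grip_force: 0.0
time_s: 2.52
position: [0.4681, -0.2962, 0.2089]
eef_rot: [[-0.148, 0.989, -0.003], [0.989, 0.148, 0.002], [0.003, -0.003, -1.0]]
force: [-0.1, 0.5, -0.3]
grip_width: 0.598
grip_force: 0.0
606 handle ((471.28826904296875, -309.2600402832031), (14.97667121887207, 40.99677276611328), 8.115493774414062)
10089 tin ((476.12982177734375, -325.6243896484375), (63.80904006958008, 324.7784729003906), 9.948378562927246)
2.575
```

View pics/w2.png

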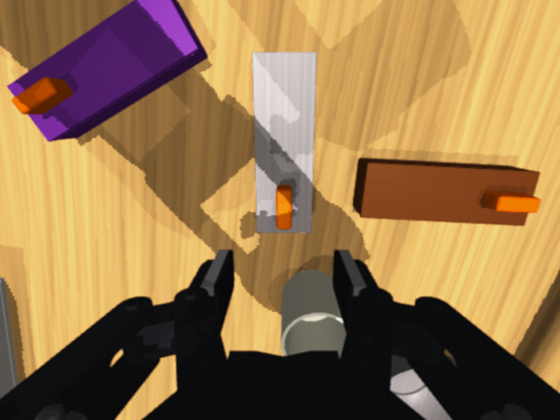

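The wrist view shows the handle at (285,207) between the open fingers, with the mug at (312,315), lower and behind. I'll descend onto the handle.

```bash
python3 -m creep '[[[0.24,-1.35,-2],0],[[0,0,-5],0],[[0,0,-5],0],[[0,0,-3],0],[[0,0,-1],0]]' 0.5; python3 -m creep '[[[0,0,0],0],[[0,0,0],0],[[0,0,0],0],[[0,0,0],0],[[0,0,0],0]]' 1 25;
```

```text
time_s: 3.2
position: [0.471, -0.3069, 0.0493]
eef_rot: [[-0.151, 0.988, -0.002], [0.988, 0.151, 0.002], [0.002, -0.002, -1.0]]
force: [-0.8, 0.9, -0.3]
grip_width: 0.5
grip_force: 0.0
time_s: 3.82
position: [0.472, -0.3083, 0.0524]
eef_rot: [[-0.15, 0.989, 0.001], [0.989, 0.15, -0.001], [-0.001, 0.001, -1.0]]
force: [0.1, 0.8, 6.9]
grip_width: 0.18
grip_force: 29.3
```

```bash
python3 -m creep '[[[-0.09,0.61,1.1],0],[[-0.09,0.61,1.1],0],[[0,0,0],0]]' 1 22; python3 - <<'E'
from h import *
f=grab('scene');save(f,'pics/s2.png',(120,130,320,280),4)
E
```

```text
time_s: 4.2
position: [0.4701, -0.2955, 0.0746]
eef_rot: [[-0.151, 0.989, 0.001], [0.989, 0.151, -0.001], [-0.001, 0.001, -1.0]]
force: [0.2, 0.2, -2.7]
grip_width: 0.18
grip_force: 28.0
```

View pics/s2.png

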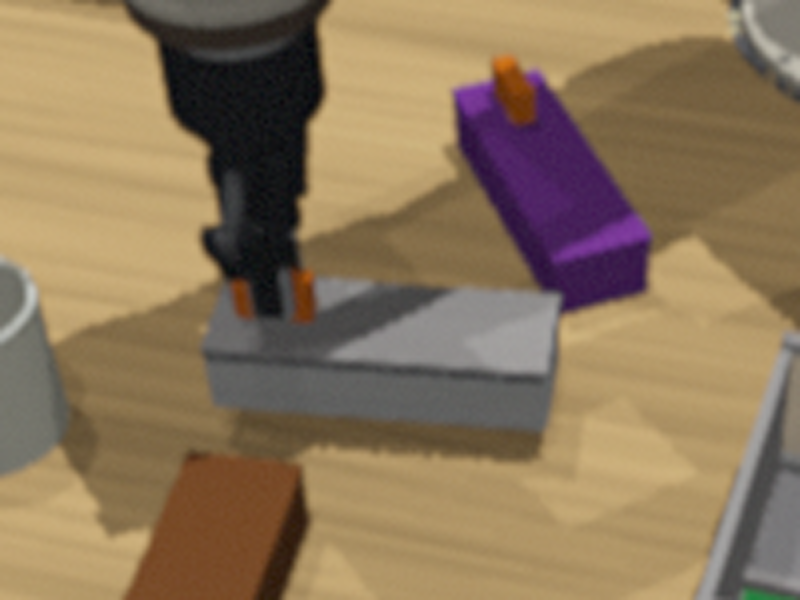

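The tin came up level: the 22 N grip was too deep and held it. I'll set it down and regrip higher and nearer the tail end so it can pivot.

```bash
python3 -m creep '[[[0,0,-1.1],0],[[0,0,-1.0],0],[[0,0,0],0]]'; python3 -m creep '[[[0,0,0],0],[[0.06,-0.4,0.7],0],[[0.03,-0.2,0.2],0],[[0,0,0],0]]' 0.65; python3 -m creep '[[[0,0,0],0],[[0,0,0],0],[[0,0,0],0]]' 1 20
```

```text
time_s: 4.62
position: [0.4694, -0.2956, 0.051]
eef_rot: [[-0.15, 0.989, -0.001], [0.989, 0.15, 0.001], [0.001, -0.001, -1.0]]
force: [0.2, 0.4, -1.7]
grip_width: 0.181
grip_force: 29.7
time_s: 5.12
position: [0.4708, -0.302, 0.0616]
eef_rot: [[-0.15, 0.989, 0.0], [0.989, 0.15, -0.0], [-0.0, 0.0, -1.0]]
force: [-0.3, -0.1, 0.3]
grip_width: 0.349
grip_force: 0.0
time_s: 5.5
position: [0.4706, -0.3017, 0.0612]
eef_rot: [[-0.15, 0.989, -0.0], [0.989, 0.15, -0.0], [0.0, -0.0, -1.0]]
force: [-1.0, -0.7, 0.8]
grip_width: 0.179
grip_force: 22.9
```

```bash
python3 -m creep '[[[-0.09,0.61,1.1],0],[[-0.09,0.61,1.1],0],[[0,0,0],0]]'; python3 - <<'E'
from h import *
f=grab('scene');f2=grab('side');
a=f['pixels'][160:260,150:290];b=f2['pixels'][200:300,250:390]
cv2.imwrite('pics/s3.png',cv2.resize(np.hstack([a,b])[...,::-1],None,fx=2.8,fy=2.8))
E
```

```text
time_s: 5.88
position: [0.4692, -0.2893, 0.0846]
eef_rot: [[-0.151, 0.989, 0.001], [0.989, 0.151, -0.001], [-0.001, 0.001, -1.0]]
force: [-0.1, -1.4, -2.4]
grip_width: 0.177
grip_force: 22.5
```

View pics/s3.png

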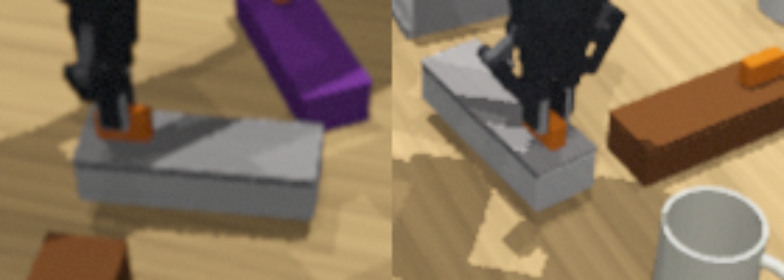

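The tin now pivots: it is visibly tilted, with the nose at about (310,215) still on the table. I'll continue the arc.

```bash
python3 -m creep '[[[-0.12,0.78,0.99],0],[[-0.12,0.78,0.99],0],[[-0.14,0.92,0.86],0],[[-0.14,0.92,0.86],0],[[0,0,0],0]]'; python3 -m creep '[[[-0.14,0.92,0.62],0],[[-0.14,0.92,0.62],0],[[0,0,0],0]]'; cat >> h.py <<'E'
def tilt(f,u0,v0,rad=.2):
    """lid plane fit around given seed pixel: metal (low-saturation) points, RANSAC plane"""
    P=cloud(f);hsv=cv2.cvtColor(f['pixels'],cv2.COLOR_RGB2HSV).astype(int)
    s=P[v0,u0];m=(hsv[...,1]<70)&(hsv[...,2]>60)&(f['depth']>0)&(np.linalg.norm(P-s,axis=-1)<rad)
    q=P[m];rng=np.random.default_rng(0);best=None
    for _ in range(400):
        a=q[rng.choice(len(q),3,0)];n=np.cross(a[1]-a[0],a[2]-a[0]);l=np.linalg.norm(n)
        if l<1e-5:continue
        n/=l;k=np.abs((q-a[0])@n)<.0025
        if best is None or k.sum()>best.sum():best=k
    r=q[best];c=r.mean(0);U,S,V=np.linalg.svd(r-c);n=V[2]*np.sign(V[2][2]);L=V[0]
    t=(r-c)@L
    return n,L,c+L*np.percentile(t,0.5),c+L*np.percentile(t,99.5),len(r)
E
python3 - <<'E'
from h import *
f=grab('scene');save(f,'pics/s4.png',(140,130,300,250),4);np.savez('f_s4',**f)
E
```

```text
time_s: 6.6
position: [0.4639, -0.255, 0.1212]
eef_rot: [[-0.151, 0.988, 0.001], [0.988, 0.151, -0.001], [-0.001, 0.001, -1.0]]
force: [-0.3, 0.1, -3.2]
grip_width: 0.174
grip_force: 22.4
time_s: 6.98
position: [0.4609, -0.2366, 0.1333]
eef_rot: [[-0.151, 0.989, 0.001], [0.989, 0.151, -0.0], [-0.001, 0.001, -1.0]]
force: [-0.7, 0.1, -3.5]
grip_width: 0.178
grip_force: 22.4
```

View pics/s4.png

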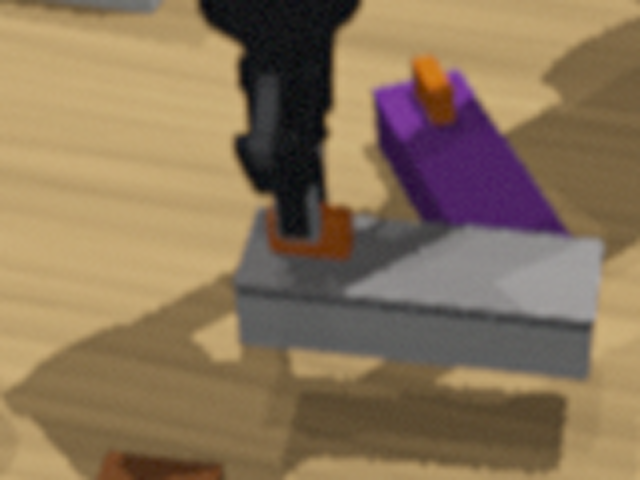

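```bash
python3 - <<'E'
from h import *
f=dict(np.load('f_s4.npz'));f['E']=f['extrinsics']
n,L,a,b,k=tilt(f,int(140+500/4),int(130+270/4),.12)
print(n,L,a,b,k,'tilt deg',np.degrees(np.arctan2(-(n[0]*.15-n[1]*.989),n[2])))
E
```

```text
[0.00175894 0.04971122 0.99876208] [ 0.24484338 -0.96838522  0.04776808] [ 0.43601287 -0.09049093  0.10922843] [ 0.47697601 -0.2525051   0.11722019] 1466 tilt deg 2.8030296333270206
```

The tin is tilted only 2.8°, so friction still holds it. I'll set it down again and regrip on the handle's tail-side edge: smaller contact patch, longer lever.

```bash
python3 -m creep '[[[0,0,-3],0],[[0,0,-2.8],0],[[0,0,-1],0],[[0,0,-0.3],0],[[0,0,0],0]]'; python3 -m creep '[[[0,0,0],0],[[0.1,-0.7,0.2],0],[[0.1,-0.6,0.2],0],[[0,0,0],0]]' 0.65; python3 -m creep '[[[0,0,0],0],[[0,0,0],0],[[0,0,0],0]]' 1 20;python3 -m creep '[[[-0.09,0.61,1.1],0],[[-0.09,0.61,1.1],0],[[-0.12,0.78,0.99],0],[[-0.12,0.78,0.99],0],[[0,0,0],0]]'; python3 - <<'E'
from h import *
f=grab('scene');np.savez('f_s5',**f);P=cloud(f)
p=manip.get_obs()['position'];u,v=pix(f,p+np.array([-.15*.09,.09*.98,-.04]));print(u,v)
n,L,a,b,k=tilt(f,int(u),int(v),.12)
print(n,L,a,b,k,'tilt deg',np.degrees(np.arctan2(-(n[0]*.15-n[1]*.989),n[2])))
E
```

```text
time_s: 7.65
position: [0.4611, -0.2373, 0.0624]
eef_rot: [[-0.15, 0.989, 0.0], [0.989, 0.15, -0.0], [-0.0, 0.0, -1.0]]
force: [-0.4, 0.6, -1.6]
grip_width: 0.179
grip_force: 22.5
time_s: 8.15
position: [0.463, -0.2508, 0.066]
eef_rot: [[-0.15, 0.989, 0.0], [0.989, 0.15, -0.0], [-0.0, 0.0, -1.0]]
force: [-0.9, -0.5, -0.8]
grip_width: 0.346
grip_force: 0.0
time_s: 8.52
position: [0.4628, -0.2501, 0.0657]
eef_rot: [[-0.151, 0.989, -0.0], [0.989, 0.151, -0.0], [-0.0, -0.0, -1.0]]
force: [-0.4, -1.6, 0.6]
grip_width: 0.176
grip_force: 21.4
time_s: 9.15
position: [0.4589, -0.2219, 0.1085]
eef_rot: [[-0.151, 0.989, 0.001], [0.989, 0.151, -0.001], [-0.001, 0.001, -1.0]]
force: [-0.9, -0.4, -2.0]
grip_width: 0.177
grip_force: 20.3
267.16935565535465 213.1321432503397
[-0.04858335  0.27805647  0.95933532] [ 0.20642797 -0.93693803  0.28201885] [ 0.42808704 -0.03723892  0.03120903] [ 0.47331993 -0.24254254  0.09300553] 1443 tilt deg 16.396570823943406
```

It pivots now: 16° tilt with the nose on the table. I'll continue to about 35° and then clamp hard.

```bash
python3 -m creep '[[[-0.14,0.92,1.05],0],[[-0.14,0.92,1.05],0],[[-0.18,1.2,1.05],0],[[-0.18,1.2,1.05],0],[[0,0,0],0]]'; python3 -m creep '[[[0,0,0],0],[[0,0,0],0]]' 1 120; python3 -m creep '[[[0,0.5,3],0],[[0,1,5],0],[[0,1,5],0],[[0,0,0],0]]';  python3 - <<'E'
from h import *
f=grab('scene');np.savez('f_s5',**f);P=cloud(f)
p=manip.get_obs()['position'];u,v=pix(f,p+np.array([-.15*.09,.09*.98,-.06]));print(u,v)
n,L,a,b,k=tilt(f,int(u),int(v),.12)
print(n,L,a,b,k,'tilt deg',np.degrees(np.arctan2(-(n[0]*.15-n[1]*.989),n[2])))
save(f,'pics/s5.png',(140,80,340,230),4)
E
```

```text
time_s: 9.82
position: [0.4525, -0.1792, 0.1506]
eef_rot: [[-0.152, 0.988, 0.001], [0.988, 0.152, -0.001], [-0.001, 0.001, -1.0]]
force: [1.0, -0.1, -3.0]
grip_width: 0.179
grip_force: 19.6
time_s: 10.07
position: [0.4521, -0.1801, 0.149]
eef_rot: [[-0.15, 0.989, -0.001], [0.989, 0.15, 0.0], [0.0, -0.001, -1.0]]
force: [-0.3, 0.1, -2.7]
grip_width: 0.107
grip_force: 118.0
time_s: 10.58
position: [0.4532, -0.1552, 0.2827]
eef_rot: [[-0.151, 0.989, 0.005], [0.989, 0.151, -0.002], [-0.003, 0.004, -1.0]]
force: [0.9, -0.4, -4.0]
grip_width: 0.112
grip_force: 119.5
303.40328894384265 156.369629286626
[ 0.12418873 -0.10673524  0.98650127] [0.642536   0.76625284 0.00201769] [ 0.03628696 -0.12912436  0.01055219] [ 0.13697327 -0.00905145  0.01086837] 532 tilt deg -7.175152213682463
```

View pics/s5.png

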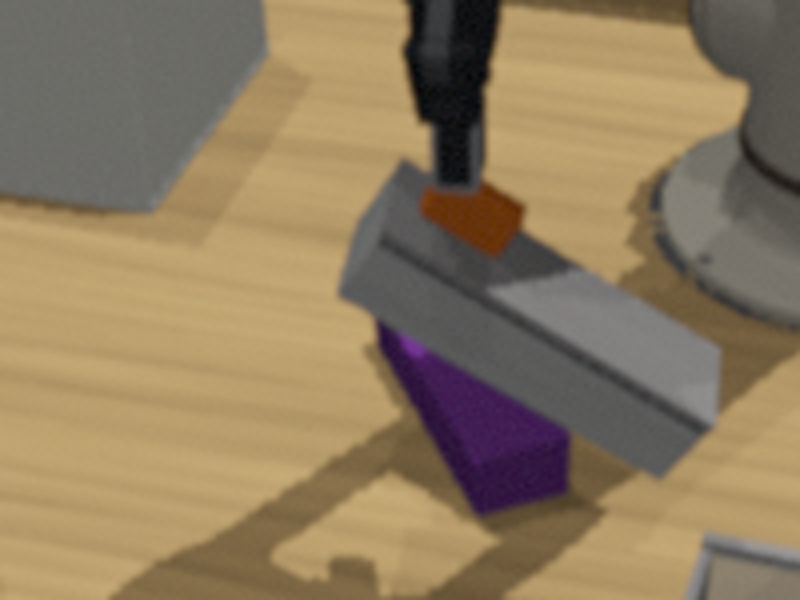

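```bash
cat >> h.py <<'E'
def report(f,u,v,rad=.12):
    n,L,a,b,k=tilt(f,u,v,rad);L=L*np.sign(-L[1])  # L: nose->tail
    p=np.array(manip.get_obs()['position'])
    e=sorted([a,b],key=lambda q:-q[1]) # nose first
    y=np.cross(n,L)
    print('n',n.round(3),'L',L.round(3),'tilt',np.degrees(np.arcsin(L[2])).round(1),'yaw of tin y',np.degrees(np.arctan2(y[1],y[0])).round(1),'nose lid',e[0].round(4),'tail lid',e[1].round(4),'rel TCP',(e[0]-p).round(4),(e[1]-p).round(4),k)
E
python3 - <<'E'
from h import *
f=dict(np.load('f_s5.npz'));f['E']=f['extrinsics']
report(f,295,162,.1);
# lid corner rays check
f2=grab('side');np.savez('f_d5',**f2)
p=manip.get_obs()['position'];u,v=pix(f2,p+np.array([-.15*.08,.08,-.07]));print(u,v,p)
E
```

```text
n [0.988 0.156 0.015] L [ 0.122 -0.826  0.55 ] tilt 33.4 yaw of tin y -79.7 nose lid [ 0.4667 -0.0444  0.1614] tail lid [ 0.4846 -0.1652  0.2419] rel TCP [ 0.0141  0.1107 -0.1188] [ 0.032  -0.01   -0.0383] 1512
257.55114213572836 155.6882590169107 [ 0.45215382 -0.15508658  0.27872229]
```

```bash
python3 - <<'E'
from h import *
f=dict(np.load('f_s5.npz'));f['E']=f['extrinsics']
report(f,275,160,.12);report(f,262,150,.14)
E
```

```text
n [0.988 0.152 0.008] L [ 0.123 -0.829  0.545] tilt 33.1 yaw of tin y -80.5 nose lid [ 0.4668 -0.0445  0.1614] tail lid [ 0.4884 -0.1901  0.2572] rel TCP [ 0.0146  0.1106 -0.1173] [ 0.0362 -0.035  -0.0215] 1857
n [0.988 0.154 0.012] L [ 0.123 -0.829  0.545] tilt 33.0 yaw of tin y -80.1 nose lid [ 0.4668 -0.0444  0.1615] tail lid [ 0.4883 -0.1901  0.2572] rel TCP [ 0.0146  0.1107 -0.1172] [ 0.0362 -0.035  -0.0215] 1855
```

```bash
python3 -m creep '[[[2.5,1.0,0],-0.05],[[3,1.2,0],-0.05],[[3,1.2,0],-0.05],[[3,1.2,0],-0.044],[[1.2,0.6,0],0]]'; python3 -m creep '[[[0,0,0],0]]'; python3 - <<'E'
from h import *
f=grab('scene');np.savez('f_s6',**f);save(f,'pics/s6.png',(200,60,520,300),2.5)
p=np.array(manip.get_obs()['position'])
u,v=pix(f,p+np.array([.03,.04,-.075]));print(u,v);report(f,int(u),int(v),.14)
E
```

```text
time_s: 11.3
position: [0.5799, -0.1026, 0.2769]
eef_rot: [[0.043, 0.999, -0.004], [0.999, -0.043, 0.001], [0.001, -0.004, -1.0]]
force: [0.1, -0.1, -3.9]
grip_width: 0.107
grip_force: 119.0
time_s: 11.42
position: [0.5791, -0.1029, 0.2779]
eef_rot: [[0.042, 0.999, -0.003], [0.999, -0.042, 0.001], [0.001, -0.003, -1.0]]
force: [-0.2, 0.3, -1.5]
grip_width: 0.11
grip_force: 118.9
284.23528694996924 226.6739700879976
n [0.032 0.549 0.835] L [ 0.041 -0.835  0.548] tilt 33.2 yaw of tin y 0.9 nose lid [0.5831 0.0166 0.1714] tail lid [ 0.5904 -0.1326  0.2693] rel TCP [ 0.0044  0.1198 -0.107 ] [ 0.0117 -0.0294 -0.0091] 2421
```

View pics/s6.png

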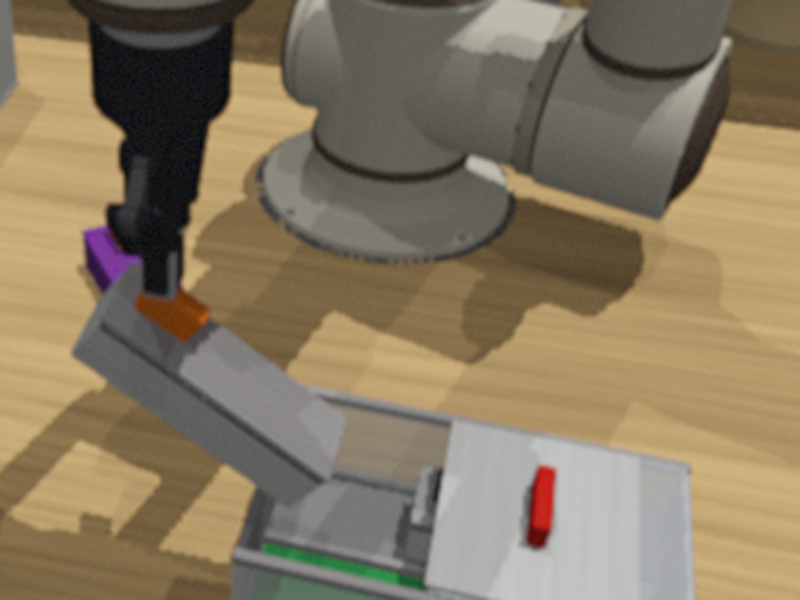

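The tin is lined up with the green bay, nose at about (300,490) above the opening and tilted 33°. I'll feed it in along its own axis.

```bash
python3 -m creep '[[[0.08,1.9,-2.1],0],[[0.08,1.9,-2.1],0],[[0.08,1.9,-2.1],0],[[0.08,1.9,-2.1],0],[[0,0,0],0]]'; python3 -m creep '[[[0.08,1.3,-0.85],0],[[0.08,1.3,-0.85],0],[[0.05,1.3,-0.85],0],[[0.05,0.9,-0.4],0],[[0,0,0],0]]'; python3 - <<'E'
from h import *
f=grab('scene');np.savez('f_s7',**f)
g=grab('side')
a=f['pixels'][110:320,260:500];b=g['pixels'][90:230,200:360];b=cv2.resize(b,(240,210))
cv2.imwrite('pics/s7.png',cv2.resize(np.hstack([a,b])[...,::-1],None,fx=1.66,fy=1.66))
E
```

```text
time_s: 12.1
position: [0.5811, -0.0266, 0.1943]
eef_rot: [[0.042, 0.999, -0.002], [0.999, -0.042, 0.0], [0.0, -0.002, -1.0]]
force: [-1.3, -1.0, -1.9]
grip_width: 0.104
grip_force: 118.9
time_s: 12.72
position: [0.5849, 0.0218, 0.1657]
eef_rot: [[0.042, 0.999, -0.001], [0.999, -0.042, 0.0], [0.0, -0.001, -1.0]]
force: [-0.4, -0.2, -3.0]
grip_width: 0.112
grip_force: 118.7
```

View pics/s7.png

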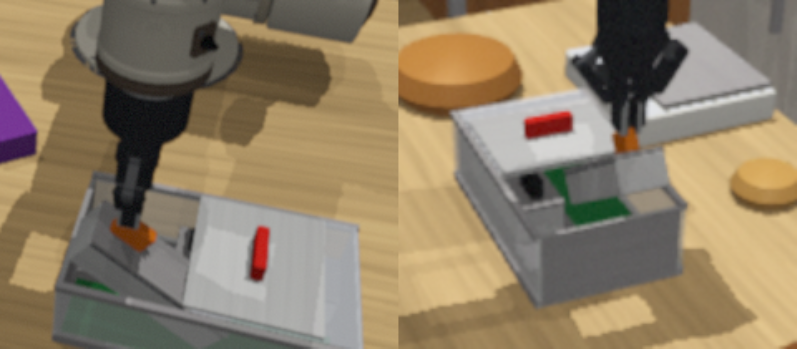

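The tin is in the opening with its nose just under the panel edge and nothing is touching. (I've used up my picture views, so numbers only from here.) I'll lower until the nose touches.

```bash
python3 -m creep '[[[0,0,-0.4],0],[[0,0,-0.4],0],[[0,0,0],0]]'; python3 -m creep '[[[0,0,-0.3],0],[[0,0,0],0]]';
```

```text
time_s: 13.2
position: [0.5848, 0.0209, 0.1575]
eef_rot: [[0.043, 0.999, -0.001], [0.999, -0.043, 0.0], [0.0, -0.001, -1.0]]
force: [-0.2, 0.6, -2.7]
grip_width: 0.111
grip_force: 118.6
time_s: 13.45
position: [0.585, 0.0211, 0.1548]
eef_rot: [[0.043, 0.999, -0.0], [0.999, -0.043, 0.0], [0.0, -0.0, -1.0]]
force: [-0.4, 0.0, -2.9]
grip_width: 0.113
grip_force: 119.2
```

```bash
python3 -m creep '[[[0,0,-0.3],0],[[0,0,0],0]]'; python3 -m creep '[[[0,0,-0.3],0],[[0,0,0],0]]'; python3 - <<'E'
from h import *
f=grab('scene');p=np.array(manip.get_obs()['position'])
u,v=pix(f,p+np.array([.0,.045,-.05]));report(f,int(u),int(v),.05)
E
```

```text
time_s: 13.7
position: [0.585, 0.0211, 0.1518]
eef_rot: [[0.043, 0.999, -0.0], [0.999, -0.043, 0.0], [0.0, -0.0, -1.0]]
force: [0.5, -0.3, -2.9]
grip_width: 0.107
grip_force: 120.2
time_s: 13.95
position: [0.585, 0.0211, 0.1488]
eef_rot: [[0.043, 0.999, -0.0], [0.999, -0.043, 0.0], [0.0, -0.0, -1.0]]
force: [-0.4, -0.8, -1.8]
grip_width: 0.108
grip_force: 121.2
n [0.026 0.488 0.872] L [ 0.562 -0.729  0.391] tilt 23.0 yaw of tin y 30.2 nose lid [0.5696 0.0934 0.0826] tail lid [0.6168 0.0323 0.1154] rel TCP [-0.0154  0.0722 -0.0663] [ 0.0318  0.0111 -0.0335] 871
```

```bash
python3 -m creep '[[[0,0,0],0],[[0,0,0],0]]' 1 20; python3 -m creep '[[[-0.02,-0.5,-0.5],0],[[-0.02,-0.4,-0.5],0],[[0,0,0],0]]';  python3 - <<'E'
from h import *
f=grab('scene');p=np.array(manip.get_obs()['position'])
u,v=pix(f,p+np.array([.0,.045,-.05]));report(f,int(u),int(v),.05)
E
```

```text
time_s: 14.25
position: [0.585, 0.0212, 0.149]
eef_rot: [[0.043, 0.999, -0.0], [0.999, -0.043, 0.0], [0.0, -0.0, -1.0]]
force: [0.2, -0.0, -1.0]
grip_width: 0.107
grip_force: 120.9
time_s: 14.62
position: [0.5844, 0.0124, 0.1381]
eef_rot: [[0.043, 0.999, -0.001], [0.999, -0.043, 0.001], [0.001, -0.001, -1.0]]
force: [1.0, 5.6, -4.8]
grip_width: 0.111
grip_force: 122.3
n [0.018 0.402 0.916] L [ 0.536 -0.777  0.331] tilt 19.3 yaw of tin y 29.9 nose lid [0.5694 0.0928 0.0782] tail lid [0.6178 0.0226 0.1081] rel TCP [-0.015   0.0804 -0.0599] [ 0.0335  0.0102 -0.03  ] 1012
```

```bash
python3 -m creep '[[[0,0,0],0],[[0,0,0],0]]' 0.88 20
```

```text
time_s: 14.92
position: [0.5843, 0.0124, 0.1383]
eef_rot: [[0.043, 0.999, -0.001], [0.999, -0.043, 0.001], [0.001, -0.001, -1.0]]
force: [0.1, 5.5, -5.7]
grip_width: 0.122
grip_force: 99.0
```

```bash
python3 -m creep '[[[0,0,0],0]]' 0.85 20; python3 -m creep '[[[-0.01,-0.2,-0.5],0],[[-0.01,-0.2,-0.5],0],[[0,0,0],0]]' 0.84 20;  python3 - <<'E'
from h import *
f=grab('scene');p=np.array(manip.get_obs()['position'])
u,v=pix(f,p+np.array([.0,.045,-.05]));report(f,int(u),int(v),.05)
E
```

```text
time_s: 15.05
position: [0.5844, 0.0122, 0.1385]
eef_rot: [[0.043, 0.999, -0.001], [0.999, -0.043, 0.0], [0.0, -0.001, -1.0]]
force: [0.2, 6.0, -5.7]
grip_width: 0.154
grip_force: 55.8
time_s: 15.42
position: [0.5844, 0.0075, 0.1288]
eef_rot: [[0.043, 0.999, -0.0], [0.999, -0.043, -0.001], [-0.001, -0.0, -1.0]]
force: [-0.4, -0.7, -0.1]
grip_width: 0.162
grip_force: 41.2
n [0.009 0.334 0.942] L [ 0.504 -0.816  0.285] tilt 16.5 yaw of tin y 28.7 nose lid [0.5722 0.0908 0.076 ] tail lid [0.6199 0.0135 0.103 ] rel TCP [-0.0123  0.0831 -0.053 ] [ 0.0355  0.0058 -0.026 ] 1093
```

```bash
python3 -m creep '[[[0,-0.1,-0.5],0],[[0,-0.1,-0.5],0],[[0,-0.1,-0.5],0],[[0,-0.1,-0.5],0],[[0,0,0],0]]' 0.835 20;  python3 - <<'E'
from h import *
f=grab('scene');p=np.array(manip.get_obs()['position'])
u,v=pix(f,p+np.array([.0,.045,-.04]));report(f,int(u),int(v),.05)
E
```

```text
time_s: 16.1
position: [0.5841, 0.0042, 0.1083]
eef_rot: [[0.043, 0.999, -0.001], [0.999, -0.043, 0.0], [0.0, -0.001, -1.0]]
force: [0.3, 1.5, -0.9]
grip_width: 0.168
grip_force: 33.6
n [0.017 0.192 0.981] L [ 0.465 -0.87   0.162] tilt 9.3 yaw of tin y 27.1 nose lid [0.5709 0.0916 0.0695] tail lid [0.6152 0.0086 0.0849] rel TCP [-0.0133  0.0873 -0.0392] [ 0.031   0.0043 -0.0238] 941
```

```bash
python3 -m creep '[[[0,-0.05,-0.5],0],[[0,-0.05,-0.5],0],[[0,0,-0.5],0],[[0,0,-0.5],0],[[0,0,0],0]]' 0.83 20;  python3 - <<'E'
from h import *
f=grab('scene');p=np.array(manip.get_obs()['position'])
u,v=pix(f,p+np.array([.0,.045,-.03]));report(f,int(u),int(v),.05)
E
```

```text
time_s: 16.77
position: [0.5841, 0.0033, 0.0884]
eef_rot: [[0.043, 0.999, -0.001], [0.999, -0.043, 0.0], [0.0, -0.001, -1.0]]
force: [-1.4, 1.0, -1.2]
grip_width: 0.176
grip_force: 26.1
n [-0.002  0.059  0.998] L [ 0.432 -0.9    0.054] tilt 3.1 yaw of tin y 25.6 nose lid [0.5684 0.0919 0.0611] tail lid [0.6094 0.0065 0.0663] rel TCP [-0.0159  0.0886 -0.0276] [ 0.0251  0.0032 -0.0224] 671
```

```bash
python3 -m creep '[[[0,0,-0.4],0],[[0,0,-0.3],0],[[0,0,-0.2],0],[[0,0,0],0]]';  python3 - <<'E'
from h import *
f=grab('scene');p=np.array(manip.get_obs()['position'])
u,v=pix(f,p+np.array([.0,.045,-.025]));report(f,int(u),int(v),.05)
E
```

```text
time_s: 17.32
position: [0.5843, 0.0032, 0.0798]
eef_rot: [[0.043, 0.999, -0.0], [0.999, -0.043, 0.0], [0.0, -0.0, -1.0]]
force: [-1.1, -0.1, -0.6]
grip_width: 0.17
grip_force: 26.0
n [-0.012  0.007  1.   ] L [ 0.547 -0.837  0.012] tilt 0.7 yaw of tin y 33.2 nose lid [0.563  0.0906 0.0571] tail lid [0.6126 0.0148 0.0582] rel TCP [-0.0213  0.0874 -0.0228] [ 0.0282  0.0116 -0.0217] 535
```

The tin is flat on the liner (tilt under 1°, lid at 57 mm). I'll slide it gripped part of the way, then release and push it from the tail end.

```bash
python3 -m creep '[[[0,0,-0.15],0],[[0.04,0.9,0],0],[[0.04,0.9,0],0],[[0.04,0.9,0],0],[[0,0,0],0]]'; python3 -m creep '[[[0.04,0.9,0],0],[[0.04,0.9,0],0],[[0.04,0.9,0],0],[[0,0,0],0]]'; python3 -m creep '[[[0,0,0],0],[[0,0,0],0],[[0,0,2],0],[[0,0,3],0]]' 0.65; python3 -m creep '[[[0,-1,3],0],[[0,-3,1],0],[[0,0,0],0],[[0,0,0],0]]' 1 40;  python3 - <<'E'
from h import *
f=grab('scene');P=cloud(f);hsv=cv2.cvtColor(f['pixels'],cv2.COLOR_RGB2HSV).astype(int);H,S=hsv[...,0],hsv[...,1]
m=(S>150)&(H>5)&(H<22)&(P[...,2]>.05)&(P[...,2]<.09)&(abs(P[...,0]-.587)<.04)&(P[...,1]>0)&(P[...,1]<.13);print(m.sum(),cv2.minAreaRect((P[m][:,:2]*1000).astype(np.float32)),np.percentile(P[m][:,2],[5,95]))
m=(S<60)&(P[...,2]>.052)&(P[...,2]<.062)&(abs(P[...,0]-.587)<.045)&(P[...,1]>-.03)&(P[...,1]<.1);print(m.sum(),cv2.minAreaRect((P[m][:,:2]*1000).astype(np.float32)))
E
```

```text
time_s: 18.0
position: [0.5857, 0.0312, 0.0786]
eef_rot: [[0.042, 0.999, 0.0], [0.999, -0.042, 0.001], [0.001, 0.0, -1.0]]
force: [0.2, 3.0, 3.5]
grip_width: 0.17
grip_force: 26.4
time_s: 18.5
position: [0.5869, 0.0582, 0.0786]
eef_rot: [[0.042, 0.999, 0.0], [0.999, -0.042, 0.001], [0.001, 0.0, -1.0]]
force: [-0.2, 3.6, 5.2]
grip_width: 0.17
grip_force: 26.6
time_s: 19.0
position: [0.5862, 0.0568, 0.1281]
eef_rot: [[0.043, 0.999, -0.002], [0.999, -0.043, 0.0], [-0.0, -0.002, -1.0]]
force: [0.1, -0.2, 0.5]
grip_width: 0.35
grip_force: 0.0
time_s: 19.5
position: [0.5866, 0.0172, 0.1679]
eef_rot: [[0.044, 0.999, -0.001], [0.999, -0.044, 0.0], [0.0, -0.001, -1.0]]
force: [0.0, 0.8, 0.1]
grip_width: 0.001
grip_force: 0.0
262 ((588.4749755859375, 71.85796356201172), (17.88526153564453, 32.61509704589844), 1.6588841676712036) [0.06363116 0.08407765]
257 ((593.81298828125, 31.26947784423828), (76.32450866699219, 122.54888153076172), 0.019592750817537308)
```

```bash
python3 -m creep '[[[0,0,-4],0],[[0,0,-4],0],[[0,0,-3],0],[[0,0,-1.5],0],[[0,0,0],0]]'; python3 -m creep '[[[0.04,0.9,0],0],[[0.04,0.9,0],0],[[0.04,0.9,0],0],[[0,0,0],0]]'
```

```text
time_s: 20.18
position: [0.5864, 0.0175, 0.0428]
eef_rot: [[0.043, 0.999, -0.002], [0.999, -0.043, 0.0], [0.0, -0.002, -1.0]]
force: [0.0, -0.1, 0.7]
grip_width: -0.001
grip_force: 0.0
time_s: 20.68
position: [0.5881, 0.045, 0.0438]
eef_rot: [[0.042, 0.999, 0.0], [0.999, -0.042, 0.0], [0.0, 0.0, -1.0]]
force: [-0.1, 0.7, 0.1]
grip_width: -0.003
grip_force: 0.0
```

```bash
python3 -m creep '[[[0.02,0.6,0],0],[[0.02,0.6,0],0]]'; python3 -m creep '[[[0.02,0.4,0],0]]';python3 -m creep '[[[0.01,0.3,0],0]]';python3 -m creep '[[[0.01,0.3,0],0]]'
```

```text
time_s: 20.92
position: [0.5885, 0.0562, 0.0435]
eef_rot: [[0.043, 0.999, -0.0], [0.999, -0.043, -0.0], [-0.0, -0.0, -1.0]]
force: [-0.9, -2.4, 1.9]
grip_width: 0.003
grip_force: 1.0
time_s: 21.05
position: [0.5886, 0.0604, 0.0435]
eef_rot: [[0.043, 0.999, -0.0], [0.999, -0.043, -0.0], [-0.0, -0.0, -1.0]]
force: [-0.0, -1.9, 1.4]
grip_width: -0.002
grip_force: 1.0
time_s: 21.18
position: [0.5887, 0.0633, 0.0435]
eef_rot: [[0.043, 0.999, -0.0], [0.999, -0.043, -0.0], [-0.0, -0.0, -1.0]]
force: [-0.1, -2.2, 1.0]
grip_width: -0.0
grip_force: 1.0
time_s: 21.3
position: [0.5889, 0.0658, 0.0435]
eef_rot: [[0.043, 0.999, 0.0], [0.999, -0.043, -0.001], [-0.001, 0.0, -1.0]]
force: [2.4, -26.5, 1.3]
grip_width: -0.003
grip_force: 13.1
```

The force jumped to 26 N at the predicted y, so the plain end is against the wall. I'll back off, rise and check by measurement.

```bash
python3 -m creep '[[[0,-0.8,0],0],[[0,-1,2],0],[[0,-1,5],0],[[0,-1,6],0],[[-1,-3,4],0]]' - ; python3 -m creep '[[[-2,-4,1],0],[[0,0,0],0]]'; python3 - <<'E'
from h import *
c=np.array([547.5,113.6]);px=np.array([-.042,-.999]);py=np.array([.999,-.042])
for n in('wrist','scene','side'):
    f=grab(n);P=cloud(f);hsv=cv2.cvtColor(f['pixels'],cv2.COLOR_RGB2HSV).astype(int);H,S=hsv[...,0],hsv[...,1]
    q=P[...,:2]*1000-c;X=q@px;Y=q@py;Z=P[...,2]
    def rep(m,t):
        if m.sum()>5:print(n,t,m.sum(),'X',np.percentile(X[m],[1,50,99]).round(1),'Y',np.percentile(Y[m],[1,50,99]).round(1),'Z',np.percentile(Z[m],[5,95]).round(3))
    rep((S>150)&(H>5)&(H<22)&(Z>.05)&(Z<.09)&(abs(Y-43)<30)&(abs(X)<60),'handle')
    rep((S<60)&(Z>.052)&(Z<.062)&(abs(Y-43)<36)&(X>22)&(X<90),'lid')
    rep((S>130)&(H>45)&(H<85)&(Z<.02)&(Z>0)&(abs(Y-43)<45)&(X>20)&(X<150),'green')
    rep((S>180)&((H<5)|(H>174))&(Z>.118)&(Z<.135),'red')
    rep((S<60)&(Z>.052)&(Z<.062)&(abs(Y+43)<36)&(X>22)&(X<90),'other lid')
E
```

```text
time_s: 21.92
position: [0.5791, -0.0018, 0.2162]
eef_rot: [[0.042, 0.999, 0.002], [0.999, -0.042, 0.0], [0.001, 0.002, -1.0]]
force: [0.8, -0.7, -0.3]
grip_width: 0.001
grip_force: 0.0
time_s: 22.18
position: [0.5582, -0.044, 0.2246]
eef_rot: [[0.046, 0.999, 0.002], [0.999, -0.046, -0.0], [-0.0, 0.002, -1.0]]
force: [-0.2, 0.0, -0.1]
grip_width: -0.003
grip_force: 0.0
wrist handle 150 X [19.1 21.4 22.2] Y [34.9 41.8 49.2] Z [0.063 0.082]
wrist lid 1012 X [22.2 28.5 35.1] Y [13.6 42.7 71.9] Z [0.055 0.058]
wrist green 6469 X [ 31.4  84.2 141.2] Y [ 6.4 42.9 79.7] Z [0.01  0.013]
wrist other lid 1201 X [22.1 30.5 38.3] Y [-69.3 -39.2 -10.3] Z [0.055 0.058]
scene lid 126 X [22.2 28.6 35. ] Y [10.9 31.3 50. ] Z [0.055 0.058]
scene green 177 X [ 38.8  89.  139.6] Y [ 2.9  7.9 13.1] Z [0.01  0.014]
scene red 192 X [-49.2 -43.3 -37.7] Y [-26.6   6.3  29. ] Z [0.12  0.127]
scene other lid 199 X [22.5 31.1 38.5] Y [-70.8 -35.5 -10.7] Z [0.054 0.059]
side handle 64 X [-15.7  18.8  25.3] Y [27.7 34.  54.2] Z [0.062 0.084]
side lid 87 X [22.3 33.8 83.7] Y [ 8.  45.7 78.7] Z [0.052 0.06 ]
side red 65 X [-47.3 -39.3 -32.4] Y [-34.2  -5.6  20.1] Z [0.119 0.127]
side other lid 77 X [22.1 32.6 41.6] Y [-66.7 -41.7 -17.3] Z [0.053 0.06 ]
```

The tin is home: its tail end is at X = 35.1 mm (35 expected) and centred in the bay. Now the hatch: I'll go behind the red grip (X about −45) and push it shut.

```bash
python3 -m creep '[[[-0.15,4.65,0],0],[[-0.15,4.65,0],0],[[-0.15,4.65,0],0],[[-0.15,4.65,0],0],[[-0.15,4.65,0],0]]'; python3 -m creep '[[[0,0,-3],0],[[0,0,-5],0],[[0,0,-2.5],0],[[0,0,-1],0],[[0,0,0],0]]'
```

```text
time_s: 22.95
position: [0.5508, 0.1931, 0.2228]
eef_rot: [[0.042, 0.999, -0.001], [0.999, -0.042, 0.0], [0.0, -0.001, -1.0]]
force: [0.3, 0.1, 0.3]
grip_width: -0.003
grip_force: 0.0
time_s: 23.58
position: [0.5512, 0.1911, 0.1083]
eef_rot: [[0.042, 0.999, -0.001], [0.999, -0.042, -0.0], [-0.0, -0.001, -1.0]]
force: [-0.2, -0.8, 0.3]
grip_width: 0.004
grip_force: 0.0
```

```bash
python3 -m creep '[[[-0.05,-1.2,0],0],[[-0.05,-1.2,0],0],[[-0.05,-1.2,0],0],[[-0.05,-1.2,0],0],[[-0.05,-1.2,0],0]]'; python3 -m creep '[[[-0.05,-1.2,0],0],[[-0.05,-1.2,0],0],[[-0.05,-1.2,0],0],[[-0.05,-1.2,0],0],[[-0.05,-1.2,0],0]]'; python3 -m creep '[[[-0.03,-0.7,0],0],[[-0.02,-0.5,0],0]]'; python3 -m creep '[[[-0.01,-0.3,0],0]]';python3 -m creep '[[[-0.01,-0.3,0],0]]'
```

```text
time_s: 24.2
position: [0.5488, 0.1296, 0.1086]
eef_rot: [[0.043, 0.999, 0.0], [0.999, -0.043, 0.0], [0.0, 0.0, -1.0]]
force: [0.9, 2.6, 1.0]
grip_width: -0.001
grip_force: 1.2
time_s: 24.82
position: [0.5463, 0.0698, 0.1085]
eef_rot: [[0.043, 0.999, -0.0], [0.999, -0.043, 0.0], [0.0, -0.0, -1.0]]
force: [1.5, 1.8, 0.5]
grip_width: 0.004
grip_force: 1.2
time_s: 25.08
position: [0.5458, 0.0582, 0.1084]
eef_rot: [[0.043, 0.999, -0.0], [0.999, -0.043, 0.0], [0.0, -0.0, -1.0]]
force: [0.8, 1.9, 0.8]
grip_width: -0.002
grip_force: 1.1
time_s: 25.2
position: [0.5457, 0.0554, 0.1084]
eef_rot: [[0.043, 0.999, -0.0], [0.999, -0.043, 0.0], [0.0, -0.0, -1.0]]
force: [1.3, 2.1, 0.9]
grip_width: -0.002
grip_force: 1.0
time_s: 25.32
position: [0.5456, 0.0526, 0.1084]
eef_rot: [[0.043, 0.999, -0.0], [0.999, -0.043, 0.0], [0.0, -0.0, -1.0]]
force: [-0.2, 1.6, 0.6]
grip_width: -0.002
grip_force: 1.0
```

```bash
python3 -m creep '[[[-0.01,-0.2,0],0]]';python3 -m creep '[[[-0.01,-0.2,0],0]]';python3 -m creep '[[[0,-0.1,0],0]]'
```

```text
time_s: 25.45
position: [0.5455, 0.0511, 0.1084]
eef_rot: [[0.043, 0.999, -0.0], [0.999, -0.043, 0.001], [0.001, -0.0, -1.0]]
force: [1.5, 18.4, 0.1]
grip_width: 0.001
grip_force: 8.8
time_s: 25.58
position: [0.5455, 0.0509, 0.1085]
eef_rot: [[0.043, 0.999, 0.0], [0.999, -0.043, 0.005], [0.005, 0.0, -1.0]]
force: [4.0, 35.2, 0.3]
grip_width: 0.002
grip_force: 17.2
time_s: 25.7
position: [0.5455, 0.0509, 0.1085]
eef_rot: [[0.042, 0.999, 0.0], [0.999, -0.042, 0.006], [0.006, 0.0, -1.0]]
force: [3.2, 38.1, 1.7]
grip_width: 0.002
grip_force: 19.0
```

The end stop is reached. I'll back off, rise and verify.

```bash
python3 -m creep '[[[0,0.8,0],0],[[0,0.8,1],0],[[0,1,5],0],[[0,2,6],0],[[-2,4,3],0]]'; python3 -m creep '[[[-4,4,0],0],[[-4,4,0],0],[[0,0,0],0]]'; python3 - <<'E'
from h import *
c=np.array([547.5,113.6]);px=np.array([-.042,-.999]);py=np.array([.999,-.042])
for n in('scene','side'):
    f=grab(n);P=cloud(f);hsv=cv2.cvtColor(f['pixels'],cv2.COLOR_RGB2HSV).astype(int);H,S=hsv[...,0],hsv[...,1]
    q=P[...,:2]*1000-c;X=q@px;Y=q@py;Z=P[...,2]
    m=(S>180)&((H<5)|(H>174))&(Z>.12)&(Z<.135);print(n,'red X',np.percentile(X[m],[1,50,99]).round(1),'Y',np.median(Y[m]).round(1))
    m=(S<60)&(Z>.09)&(Z<.106)&(abs(Y)<70);print('panel X',np.percentile(X[m],[1,99]).round(1))
print(manip.get_obs()['position'])
E
```

```text
time_s: 26.32
position: [0.5262, 0.1333, 0.2614]
eef_rot: [[0.045, 0.999, 0.003], [0.999, -0.045, -0.0], [-0.0, 0.003, -1.0]]
force: [0.5, 1.0, -0.9]
grip_width: -0.001
grip_force: 0.0
time_s: 26.7
position: [0.4433, 0.2154, 0.259]
eef_rot: [[0.039, 0.999, 0.001], [0.999, -0.039, 0.001], [0.001, 0.001, -1.0]]
force: [0.2, -0.6, -0.2]
grip_width: -0.002
grip_force: 0.0
scene red X [74.9 80.  85.2] Y 5.2
panel X [-146.5  149.8]
side red X [74.8 84.7 92.2] Y -7.8
panel X [-144.8  563.5]
[0.44525462 0.2136022  0.25851257]
```

The grip is at X = 80 mm, which is fully shut. Handing in.

```bash
python3 -c "
from cell import manip
print(manip.finish_job())"
```

```text
the job is handed in; nothing more can be done
None
```

The orange-handled tin lies flat in the green bay with its plain end against the wall, and the hatch is fully shut; I handed the job in at about 27 s, but I viewed 11 pictures (limit 10) and did not re-measure the mug at the end.

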